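# Put the top board on the flower press and press the pack down

## Task

The flower press has just been packed: take its drilled oak top board by the batten, lower it square over the two upright rods without letting it jam, and then press it slowly down on the pack until the pack gives no more. Feel your way and never bear on the press with more than about 25 N. Then let go, leaving the board lying level on the pressed pack and the other things on the table where they are.

Things in the scene. Friction and masses are not known exactly. Their poses are not given: they have to be found in the camera images.
- press: The flower press, fixed to the table: an oak base board 140 x 240 mm, upper face 30 mm above the table, two upright 12 mm steel rods 160 mm apart, the pack between them. Origin at the centre of its underside; z up, y along the line through the rods (rods at y = +80 and -80 mm). The pack's top (110 mm along x, 116 mm along y) lies 30 to 46 mm above the base board: different every time, not measured.
- rod_a_tip (a point): Top of the rod at +y of the press, on its axis, 180 mm above the table. Each rod is 12 mm thick, 150 mm tall above the base board, finely threaded in its upper part but sliding smoothly, and tapers over its last 10 mm to a blunt nose 6 mm across.
- rod_b_tip (a point): Top of the rod at -y of the press, on its axis, 180 mm above the table.
- pack_top (a joint): How far the pack of blotters and corrugated card is pressed down, in m: 0 as packed, 0.010 when solid. It gives slowly, like damp blotters: about 9 N keeps it moving, plus about 1.5 N for each mm/s (4 mm/s takes 15 N, 10 mm/s 24 N, 15 mm/s over 30 N). It stays down when let go, and at 10 mm it stops dead.
- board_grip (a point): Centre of the batten (handle) on the oak top board, which lies flat on the table, batten up: 112 mm (x) by 206 mm (y) by 18 mm, 0.30 to 0.50 kg. The batten is 22 mm thick (x), 100 mm long (y), 42 mm high, along the middle of the board's upper face; this point is 39 mm above the board's underside, 21 mm above its upper face, 21 mm below the batten's top. z up.
- hole_a (a point): Centre of the board's underside end of one of its two 14 mm through holes, 80 mm along +y from the board's middle. Either hole may go on either rod.
- hole_b (a point): The same for the other hole, 80 mm along -y from the board's middle.
- tin: Blue enamel tin with a knobbed lid, 96 mm across, 122 mm tall; origin at the centre of its foot. Leave it alone.
- jar: Glass jar with a brass screw lid, 80 mm across, 121 mm tall; origin at the centre of its foot. Leave it alone.
- block1: L-shaped wooden corner block, 60 mm each way, 25 mm high; origin at its middle, underneath. Leave it alone.
- block2: A corner block like the first. Leave it alone.
- block3: A corner block like the first. Leave it alone.
- magnifier: Magnifying glass lying flat: brass rim 82 mm across with the origin under its centre, horn handle reaching 150 mm out along -x. Leave it alone.
- nut1: Brass wing nut of the press, 45 mm over the wings, 23 mm high; origin underneath. It goes on later: leave it alone.
- nut2: The other wing nut. Leave it alone.
There are look-alikes about, which are no part of the job. Of the things like the part that bears board_grip, leave any that is pink; of the rest the smaller one is meant.

How it is judged (in metres and radians):
On the way, in this order (a step that is already met when the one before it is completed fails the run):
1. the board is on both rods, level, its underside at least 25 mm below their tops (horizontal distance between board_grip and press below 0.005 m and angle between the y axis of board_grip and the y axis of press, either way round below 0.05 rad and z of board_grip in the frame of press below 0.194 m and angle between board_grip's own z axis and vertical below 0.1 rad), for 0.2 s.
2. with the board on the rods, the pack is pressed down by at least 8.5 of its 10 mm (horizontal distance between board_grip and press below 0.005 m and angle between the y axis of board_grip and the y axis of press, either way round below 0.05 rad and value of joint pack_top above 0.0085 m), for 0.2 s.
At the end, for the whole second after the job is handed in: The board lies still on the pack, on both rods: its centre within 5 mm of the middle of the press, in line with the rods within 0.05 rad, level within 0.035 rad, its weight borne by the press, and the pack pressed down by at least 8.5 of its 10 mm (all of step 2 and angle between board_grip's own z axis and vertical below 0.035 rad and z of board_grip in the frame of press below 0.125 m and contact force between board and press above 1.5 N and linear speed of board below 0.01 m/s); the robot touches nothing.
It fails at once if the board bears on the press (rods, pack or base) with more than 30 N (contact force between board and press above 30 N).
It fails at once if the board is tipped by more than 0.25 rad (angle between board_grip's own z axis and vertical above 0.25 rad).
It fails at once if one of the other things is moved by more than 30 mm (distance of any of tin, jar, block1, block2, block3, magnifier, nut1, nut2 from where it was at the start of the episode above 0.03 m).
It also fails if it takes over 72 s, if anything falls off the work surface, if the arm or the gripper's body presses on something with over 40 N, if the wrist force passes 120 N, or if a joint passes its speed limit or range.

## Robot

A 7-joint arm with a two-finger parallel gripper is mounted at the origin on the work surface. World frame = base frame: x ahead of the robot, y to its left, z up, the work surface at z = 0. Lengths are in m, angles in degrees, forces in N, time in s.
With the tool pointing down it reaches from about 0.425 to 0.875 m from the base axis. Payload 4.7 kg.
Tool frame: the origin (TCP) lies at the very end of the fingers, on their centre line; the grasp point (between the pads) lies 19 mm behind it; z points along the fingers, y is the line along which they close (so a half turn about z gives the same grasp; the last joint's range is limited). The gripper opens to 87 mm and grips with 3 to 60 N. Pads are 19 mm wide; open, the fingers measure 117 mm over their backs; the gripper's body (75 mm by 190 mm) begins 51 mm behind the grasp point.
Start: joints at [65.38, 18.392, -4.016, 83.108, 1.295, 78.541, -3.26], TCP at [0.279, -0.587, 0.223] pointing down, gripper open.
Joint ranges: [-163.93, 163.93], [-17.29, 119.83], [-79.2, 71.16], [3.27, 140.29], [-89.18, 269.18], [5.43, 117.66], [-154.24, 154.24]. Speed limits (degrees/s): [147.25, 147.25, 180, 180, 180, 180, 180].

## Interface

Orientations are given as [roll, pitch, yaw] about the fixed x, y, z axes, in that order (R = Rz(yaw) Ry(pitch) Rx(roll)).
In Python, from cell import get_obs, eyes, env gives the robot as it stands.
- The arm moves only by the tool servo_tool, never from a script. Its argument "series" is a list that holds one entry, the list of rows, each a list of 7 numbers: the shift along the tool's x, y, z in units of 300 mm (1.0 is 300 mm), then the turn, a rotation vector about the tool's x, y, z in units of pi rad (1.0 is pi rad), then the opening, from 0 (shut) to 1 (fully open). In form: [[[tx, ty, tz, wx, wy, wz, gripper], ...]]. A call has 1 to 12 rows; each row is the pose to reach, as a shift and turn from the pose commanded when the call began, along the tool's axes at that moment, turning the shorter way round; what a row does not reach only later rows make up. A row lasts 1/12 s, in which the tool goes at most 41.7 mm and 7.16 degrees, less where a joint would pass 70% of its speed; a pose out of reach is approached as far as the arm can. A call with a number of a shift or a turn outside -1 to 1 is refused whole. A call with a gripper value outside its range is refused whole. The fingers move at their own pace and stop on an object; "grip_force" is the grip in N (left out, the last holds). Time passes only in rows, so rows that repeat a pose let the fingers close. It gives the time, the measured TCP pose, the force, the opening and the grip force at its end, in the units of the state.
- get_obs(): the state, without advancing time (a new reading comes with each control period).
- eyes.read_camera(name): name is "side" or "top"; returns a dict with "frame" (384x512x3 uint8, red, green, blue), "depth" (384x512 float32, m along the optical axis (not along the pixel's ray), 0 where there is no reading), "fx", "fy", "cx", "cy" (pixels), "origin" and "rotation" of the camera in the world. Camera axes: x right, y down, z forward; pixel columns grow to the right and rows downward; lengths in m; the calibration is good to about 2 mm. A picture is of the moment at which its call begins.
- env.sign_off(): hands the job in; it is judged then, once.
The state is a dict: "time_s": time; "qpos": joint angles; "joint_velocities": joint speeds; "effort": joint torques, N m; "tool_pos": TCP position; "tool_rot": TCP orientation; "force": force on the tool from outside, world axes, zero at the start; "wrist_torque": the same for the moment, N m; "grip_width": finger opening in m; "grasp_force": force on a finger pad.
Only numpy, scipy, OpenCV 4.12 (cv2) and the standard library are available. Lean on these libraries where they do the work, as an engineer would, in place of code of your own. Each camera call takes 0.05 s, during which the arm holds its last target. There are 200 camera calls.

## Working session

There is one attempt and no reset: what is moved stays moved. The work goes in short steps, Python scripts to look and compute and a tool call to move; the robot and the scene stay as the last step left them, time stands still between calls to the robot, and variables do not carry over. Pictures are saved under pics/ and viewed, at most 10 in all, crops included, and the job is handed in when it is done.

Besides the shell and the picture viewer there is one more tool, called as name([rows], argument=value, ...), one row to a line, values as JSON. servo_tool: Moves the arm, as the interface text tells. Shifts and turns lie within -1 to 1; 1 stands for 300 mm of shift or pi rad of turn. Its arguments: {"type":"object","properties":{"series":{"type":"array"},"grip_force":{"type":"number"}},"required":["series"]}

```bash
mkdir -p pics; cat > h.py <<'E'
import numpy as np, cv2
from cell import get_obs, eyes, env
def cam(n):
    c=eyes.read_camera(n); c['R']=np.array(c['rotation']); c['o']=np.array(c['origin']); return c
def ray(c,u,v,z):
    d=c['R']@np.array([(u-c['cx'])/c['fx'],(v-c['cy'])/c['fy'],1.]); s=(z-c['o'][2])/d[2]; return c['o']+s*d
def cloud(c):
    v,u=np.mgrid[0:384,0:512]; D=c['depth']
    P=np.stack([(u-c['cx'])/c['fx']*D,(v-c['cy'])/c['fy']*D,D],-1)
    return P@c['R'].T+c['o']
def save(c,n): cv2.imwrite('pics/'+n,cv2.cvtColor(c['frame'],cv2.COLOR_RGB2BGR))
E
python3 - <<'E'
from h import *
a=cam('top');b=cam('side')
im=np.hstack([a['frame'],b['frame']]);cv2.imwrite('pics/a.png',cv2.cvtColor(a['frame'],cv2.COLOR_RGB2BGR));save(b,'b.png')
for c in(a,b):print(c['o'],c['R'].round(3).tolist(),c['fx'],(c['depth']>0).mean())
print(get_obs())
E
```

```text
[0.34945049 0.11823436 1.62510882] [-174.52, -0.399, -91.195] 442.3527411316636 0.9960835774739584
[ 0.2752524  -0.87190679  1.03210791] [-131.846, -0.269, -13.278] 414.72542802214724 0.9958394368489584
{'time_s': 0.1, 'qpos': array([65.38161759, 18.43452097, -4.01700022, 83.1674217 ,  1.29528944,
       78.54070932, -3.25884459]), 'joint_velocities': array([ 0.03765987, -0.03410332, -0.08520843, -0.17653267,  0.01165325,
        0.03391847,  0.03339782]), 'effort': array([ 3.20358959e-04, -4.92573595e+01, -4.05710209e-01, -3.13396561e+01,
       -6.41827332e-02,  3.95120785e-02,  8.43223279e-05]), 'tool_pos': array([ 0.27883443, -0.58661214,  0.22157868]), 'tool_rot': array([-1.79902601e+02,  5.24831262e-03,  2.54305775e+01]), 'force': array([-0.62778783, -0.73716609, -0.54990426]), 'wrist_torque': array([ 0.0636178 ,  0.00226178, -0.01180405]), 'grasp_force': 0.0, 'grip_width': 0.08679078391647285}
```

View pics/a.png

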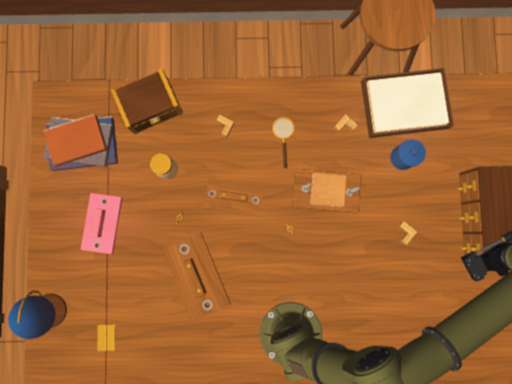

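View pics/b.png

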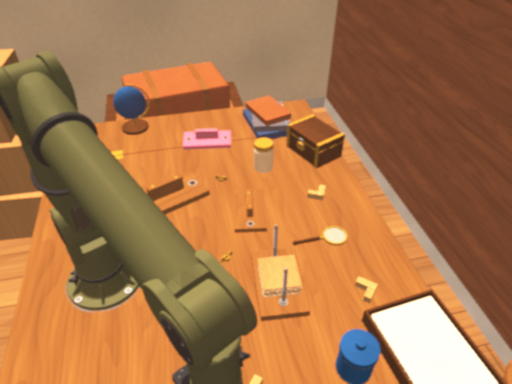

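The top view shows three boards: a pink one at (100,224), a larger oak one with holes at (185,249)/(207,305), and a smaller oak one with holes at (212,194)/(256,201). The pink board is excluded. Of the other two, the smaller fits, since its holes are about 160 mm apart. The press is at (328,190). I'll confirm in an enlarged crop and measure both.

```bash
python3 - <<'E'
s=open('h.py').read()
s=s.replace("c['R']=np.array(c['rotation'])","c['R']=Ro.from_euler('xyz',c['rotation'],degrees=True).as_matrix()").replace("from cell","from scipy.spatial.transform import Rotation as Ro\nfrom cell")
open('h.py','w').write(s)
E
python3 - <<'E'
from h import *
a=cam('top')
cr=a['frame'][155:325,150:385];cv2.imwrite('pics/c.png',cv2.cvtColor(cv2.resize(cr,None,fx=3.4,fy=3.4,interpolation=cv2.INTER_CUBIC),cv2.COLOR_RGB2BGR))
P=cloud(a);Z=P[...,2]
print('tablez',np.median(Z[300:340,130:160]),Z[330:340,230:250].mean())
for nm,(r0,r1,c0,c1),h in [('board',(165,230,195,275),(.010,.026)),('batten',(165,230,195,275),(.04,.08)),('big',(225,325,160,235),(.01,.026)),('bigbat',(225,325,160,235),(.04,.08)),('pack',(165,220,288,368),(.05,.085)),('base',(165,220,288,368),(.02,.04))]:
    Q=P[r0:r1,c0:c1].reshape(-1,3);Q=Q[(Q[:,2]>h[0])&(Q[:,2]<h[1])]
    if len(Q)<5: print(nm,len(Q));continue
    print(nm,len(Q),np.median(Q[:,2]).round(4),cv2.minAreaRect(Q[:,:2].astype(np.float32)*1000))
Q=P[165:220,288:368].reshape(-1,3);print('rods',Q[Q[:,2]>.09].round(3).tolist())
b=cam('side');S=cloud(b)
for nm,lo,hi in[('pack',.05,.085),('batten',.04,.07),('board',.012,.024)]:
    c=np.array([.59,.19]) 
    pass
np.save('S.npy',S)
E
```

```text
tablez -0.00013351401507488703 0.024112384740358976
board 1501 0.0181 ((492.8724060058594, 189.27169799804688), (230.78143310546875, 282.6687316894531), 1.101130723953247)
batten 182 0.0601 ((496.64111328125, 197.2274932861328), (99.42206573486328, 22.619342803955078), 79.92814636230469)
big 1982 0.0226 ((213.88601684570312, 332.94500732421875), (247.60935974121094, 339.44952392578125), 89.38054656982422)
bigbat 220 0.0765 ((213.88755798339844, 336.4405517578125), (132.88436889648438, 31.12645721435547), 21.979990005493164)
pack 1045 0.0673 ((512.2467041015625, -139.02542114257812), (165.3645477294922, 111.62557983398438), 83.45346069335938)
base 1400 0.0302 ((512.133056640625, -141.6656036376953), (241.3475341796875, 141.03121948242188), 84.37435150146484)
rods [[0.349, 0.118, 1.625], [0.349, 0.118, 1.625], [0.349, 0.118, 1.625], [0.349, 0.118, 1.625], [0.349, 0.118, 1.625], [0.349, 0.118, 1.625], [0.349, 0.118, 1.625], [0.524, -0.061, 0.179], [0.525, -0.065, 0.17], [0.349, 0.118, 1.625], [0.521, -0.058, 0.179], [0.52, -0.06, 0.188], [0.521, -0.064, 0.179], [0.519, -0.056, 0.165], [
[... 615 characters left out ...]
0.502, -0.216, 0.175], [0.501, -0.218, 0.181], [0.501, -0.223, 0.175], [0.506, -0.216, 0.098], [0.504, -0.215, 0.121], [0.503, -0.216, 0.132], [0.502, -0.217, 0.142], [0.5, -0.218, 0.154], [0.499, -0.219, 0.163], [0.499, -0.22, 0.171], [0.498, -0.223, 0.173], [0.503, -0.216, 0.099], [0.502, -0.218, 0.106], [0.5, -0.217, 0.128], [0.499, -0.218, 0.138], [0.499, -0.222, 0.136], [0.5, -0.216, 0.097], [0.498, -0.218, 0.108], [0.499, -0.223, 0.101], [0.349, 0.118, 1.625], [0.349, 0.118, 1.625], [0.349, 0.118, 1.625], [0.349, 0.118, 1.625], [0.349, 0.118, 1.625], [0.349, 0.118, 1.625], [0.349, 0.118, 1.625], [0.349, 0.118, 1.625], [0.349, 0.118, 1.625], [0.349, 0.118, 1.625], [0.349, 0.118, 1.625]]
```

View pics/c.png

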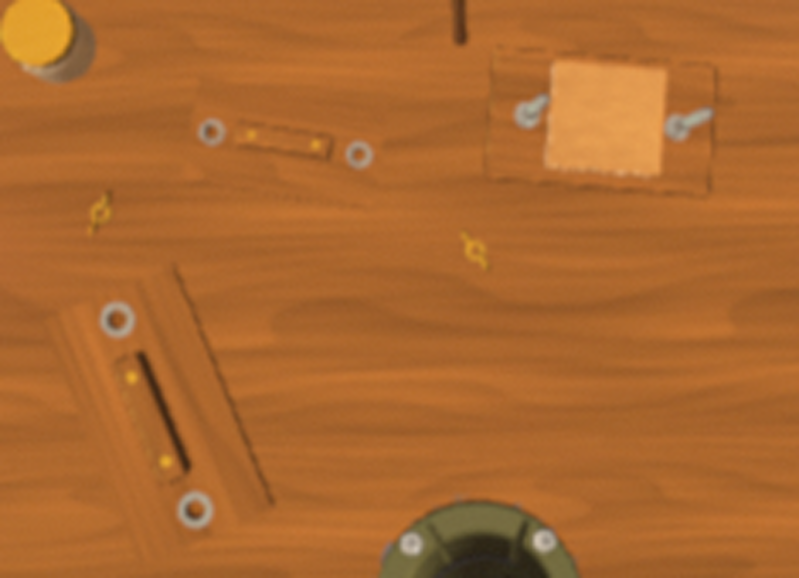

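The crop confirms it: the smaller oak board, at crop (284,140) = image (234,197), has a 99 x 22 mm batten. Next I'll refine it with the ring and rod-tip centres.

```bash
python3 - <<'E'
from h import *
a=cam('top');b=cam('side')
hsv=cv2.cvtColor(a['frame'],cv2.COLOR_RGB2HSV)
m=((hsv[...,1]<95)&(hsv[...,2]>90)).astype(np.uint8)
m2=np.zeros_like(m);m2[180:215,200:270]=m[180:215,200:270];m2[175:205,295:370]=m[175:205,295:370]
n,l,s,c=cv2.connectedComponentsWithStats(m2)
for i in range(1,n):
  if s[i,4]>8: print(s[i],c[i].round(2),ray(a,*c[i],.018).round(4))
# box centers of rings
R=[]
for i in range(1,n):
  if s[i,4]>8 and s[i,0]<280: R.append(ray(a,s[i,0]+(s[i,2]-1)/2,s[i,1]+(s[i,3]-1)/2,.018)); 
print('ring box',np.array(R).round(4))
P=cloud(a)
def back(c,p):
    q=c['R'].T@(np.array(p)-c['o']);return (q[0]/q[2]*c['fx']+c['cx'],q[1]/q[2]*c['fy']+c['cy'])
for p in[(.519,-.061,.18),(.503,-.220,.18)]:print('tip px top',back(a,p),'side',back(b,p))
for p in[(.4966+.014,.1972+.079,.018),(.4966-.014,.1972-.079,.018)]:print('hole top',back(a,p),'side',back(b,p))
T=cv2.resize(a['frame'][170:210,290:370],(640,320),interpolation=cv2.INTER_CUBIC)
S=cv2.resize(b['frame'][215:315,225:325],(500,500),interpolation=cv2.INTER_CUBIC)
# side rod tips: topmost grey pixels
h2=cv2.cvtColor(b['frame'],cv2.COLOR_RGB2HSV)
g=((h2[...,1]<95)&(h2[...,2]>60)).astype(np.uint8);g[:, :240]=0;g[:,310:]=0;g[:215]=0;g[315:]=0
n,l,s,c=cv2.connectedComponentsWithStats(g)
for i in range(1,n):
  if s[i,4]>8:
    v=s[i,1];u=np.where(l[v]==i)[0];print('side',s[i],v,u,(l[v+1]==i).nonzero()[0],(l[v+2]==i).nonzero()[0])
cv2.imwrite('pics/d.png',cv2.cvtColor(np.vstack([cv2.copyMakeBorder(T,0,0,0,0,0),cv2.resize(b['frame'][220:310,240:310],(640,250)) if 0 else T[:0]]),cv2.COLOR_RGB2BGR))
E
```

```text
[302 183   9  10  52] [305.63 187.21] [ 0.5246 -0.0681  0.018 ]
[346 187  14   9  64] [351.17 190.78] [ 0.5081 -0.2344  0.018 ]
[209 190   6   7  18] [211.22 193.17] [0.5097 0.2771 0.018 ]
[252 197   7   7  24] [255.   199.96] [0.4816 0.118  0.018 ]
ring box [[0.5103 0.2761 0.018 ]
 [0.4814 0.118  0.018 ]]
tip px top (np.float64(309.0536828625922), np.float64(183.50210039429368)) side (np.float64(276.11522037755935), np.float64(224.11254258367))
tip px top (np.float64(357.4491948203122), np.float64(187.36833748340203)) side (np.float64(285.9316871400214), np.float64(267.40061636780854))
hole top (np.float64(211.47128910327228), np.float64(192.90940915581254)) side (np.float64(249.30615833867012), np.float64(192.4982862967152))
hole top (np.float64(254.92995254640792), np.float64(199.6826710845952)) side (np.float64(251.04719714406284), np.float64(222.92359060540937))
side [248 223   6   3   9] 223 [248 253] [248 249 251 252] [249 250 251]
side [274 226   3  29  58] 226 [275 276] [275 276] [275 276]
side [279 269   9  37 122] 269 [285] [285 286] [285 286]
```

View pics/d.png

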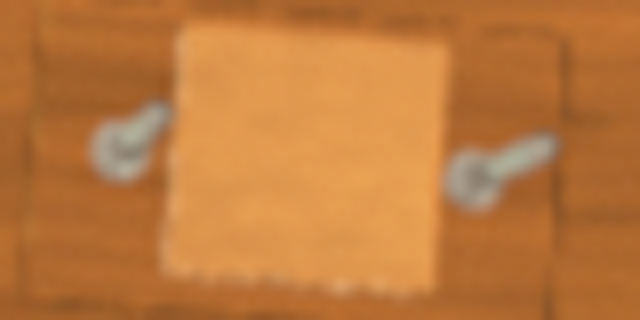

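The close-up shows the rod tips at about (309.5,183.2) and (358.0,187.5). That puts the press at about (0.512,-0.142) with its y-axis turned -5.6°. The board is at (0.496,0.197), turned -10.1°. Now I'll compute the move numbers.

```bash
cat > mv.py <<'E'
import sys,numpy as np
from scipy.spatial.transform import Rotation as Ro
# usage: mv.py x y z yaw -> x y z yaw ... (tool down); prints units from first pose
def units(p0,y0,p1,y1):
    R0=Ro.from_euler('xyz',[180,0,y0],degrees=True);R1=Ro.from_euler('xyz',[180,0,y1],degrees=True)
    return np.r_[R0.inv().apply(np.array(p1)-p0)/.3,(R0.inv()*R1).as_rotvec()/np.pi].round(4)
if __name__=='__main__':
    v=np.array([float(x) for x in sys.argv[1:]]).reshape(-1,4)
    for a,b in zip(v[:-1],v[1:]): print(units(a[:3],a[3],b[:3],b[3]))
E
python3 mv.py .279 -.587 .223 25.43  .48 -.25 .26 45  .496 .197 .15 79.9  .496 .197 .023 79.9
python3 - <<'E'
from h import *
a=cam('top')
print([ray(a,u,v,.18).round(4) for u,v in((309.5,183.2),(358,187.5))])
E
```

```text
[ 1.0875 -0.7268 -0.1233  0.      0.     -0.1087]
[ 1.0913 -1.0159  0.3667 -0.      0.     -0.1939]
[ 0.     -0.      0.4233  0.      0.      0.    ]
[array([ 0.52  , -0.0625,  0.18  ]), array([ 0.5025, -0.2218,  0.18  ])]
```

servo_tool([
  [[0.98,-0.65,-0.12,0,0,-0.1,1],[0.98,-0.65,-0.12,0,0,-0.1,1],[0.98,-0.65,-0.12,0,0,-0.1,1],[0.98,-0.65,-0.12,0,0,-0.1,1],[0.98,-0.65,-0.12,0,0,-0.1,1],[0.98,-0.65,-0.12,0,0,-0.1,1],[0.98,-0.65,-0.12,0,0,-0.1,1],[0.98,-0.65,-0.12,0,0,-0.1,1],[0.98,-0.65,-0.12,0,0,-0.1,1],[0.98,-0.65,-0.12,0,0,-0.1,1],[0.98,-0.65,-0.12,0,0,-0.1,1]],
])

```text
time_s: 1.27
tool_pos: [0.4617, -0.2834, 0.259]
tool_rot: [179.9, 0.0, 43.6]
force: [-0.3, -0.8, 0.1]
grip_width: 0.0872
grasp_force: 0.0
```

```bash
python3 mv.py .4615 -.2837 .259 43.5 .485 -.04 .25 62   .496 .197 .12 79.9
```

```text
[ 0.616  -0.5353  0.03   -0.      0.     -0.1028]
[ 0.7147 -0.3385  0.4333  0.      0.     -0.0994]
```

servo_tool([
  [[0.62,-0.54,0.03,0,0,-0.1,1],[0.62,-0.54,0.03,0,0,-0.1,1],[0.62,-0.54,0.03,0,0,-0.1,1],[0.62,-0.54,0.03,0,0,-0.1,1],[0.62,-0.54,0.03,0,0,-0.1,1],[0.62,-0.54,0.03,0,0,-0.1,1],[0.62,-0.54,0.03,0,0,-0.1,1]],
])

```text
time_s: 1.85
tool_pos: [0.4848, -0.0317, 0.2498]
tool_rot: [-180.0, -0.2, 62.0]
force: [0.7, 0.6, 0.4]
grip_width: 0.0868
grasp_force: 0.0
```

servo_tool([
  [[0.71,-0.34,0.43,0,0,-0.1,1],[0.71,-0.34,0.43,0,0,-0.1,1],[0.71,-0.34,0.43,0,0,-0.1,1],[0.71,-0.34,0.43,0,0,-0.1,1],[0.71,-0.34,0.43,0,0,-0.1,1],[0.71,-0.34,0.43,0,0,-0.1,1],[0.71,-0.34,0.43,0,0,-0.1,1],[0.71,-0.34,0.43,0,0,-0.1,1],[0.71,-0.34,0.43,0,0,-0.1,1],[0.71,-0.34,0.43,0,0,-0.1,1],[0.71,-0.34,0.43,0,0,-0.1,1],[0.71,-0.34,0.43,0,0,-0.1,1]],
])

```text
time_s: 2.85
tool_pos: [0.4979, 0.1946, 0.1212]
tool_rot: [179.9, 0.0, 79.2]
force: [-0.3, -0.6, 0.4]
grip_width: 0.087
grasp_force: 0.0
```

servo_tool([
  [[0.008,-0.008,0.1,0,0,-0.004,1],[0.008,-0.008,0.2,0,0,-0.004,1],[0.008,-0.008,0.28,0,0,-0.004,1],[0.008,-0.008,0.31,0,0,-0.004,1],[0.008,-0.008,0.325,0,0,-0.004,1],[0.008,-0.008,0.325,0,0,-0.004,1],[0.008,-0.008,0.325,0,0,-0.004,1]],
])

```text
time_s: 3.43
tool_pos: [0.4961, 0.1996, 0.0244]
tool_rot: [179.9, -0.0, 80.1]
force: [0.4, -0.1, 0.3]
grip_width: 0.0871
grasp_force: 0.0
```

servo_tool([
  [[0,0,0,0,0,0,0],[0,0,0,0,0,0,0],[0,0,0,0,0,0,0],[0,0,0,0,0,0,0],[0,0,0,0,0,0,0],[0,0,0,0,0,0,0],[0,0,0,0,0,0,0],[0,0,0,0,0,0,0],[0,0,0,0,0,0,0],[0,0,0,0,0,0,0]],
], grip_force=45)

```text
time_s: 4.27
tool_pos: [0.4949, 0.1994, 0.023]
tool_rot: [-180.0, 0.0, 80.1]
force: [1.0, 0.3, 0.7]
grip_width: 0.0282
grasp_force: 0.0
```

servo_tool([
  [[0,0,0,0,0,0,0],[0,0,0,0,0,0,0],[0,0,0,0,0,0,0],[0,0,0,0,0,0,0],[0,0,0,0,0,0,0],[0,0,0,0,0,0,0]],
])

```text
time_s: 4.77
tool_pos: [0.4947, 0.1995, 0.023]
tool_rot: [-180.0, 0.0, 80.2]
force: [-1.9, -0.3, 1.1]
grip_width: 0.0221
grasp_force: 45.0
```

servo_tool([
  [[0,0,-0.04,0,0,0,0],[0,0,-0.1,0,0,0,0],[0,0,-0.2,0,0,0,0],[0,0,-0.3,0,0,0,0],[0,0,-0.4,0,0,0,0],[0,0,-0.5,0,0,0,0],[0,0,-0.6,0,0,0,0],[0,0,-0.68,0,0,0,0],[0,0,-0.7,0,0,0,0],[0,0,-0.7,0,0,0,0]],
])

```text
time_s: 5.6
tool_pos: [0.4959, 0.1999, 0.235]
tool_rot: [179.8, -0.1, 80.1]
force: [0.6, 0.5, -4.7]
grip_width: 0.0217
grasp_force: 45.0
```

```bash
python3 - <<'E'
from h import *
o=get_obs();print(o['tool_pos'],o['tool_rot'],o['force'],o['wrist_torque'],o['grip_width'],o['grasp_force'])
b=cam('side');save(b,'e.png')
E
```

```text
[0.49594066 0.19989889 0.23495712] [ 1.79773115e+02 -6.45082506e-02  8.01482603e+01] [ 0.61279694  0.50504699 -4.74673117] [ 0.03635792 -0.08840125 -0.03368408] 0.02166870132763533 44.99237400817947
```

View pics/e.png

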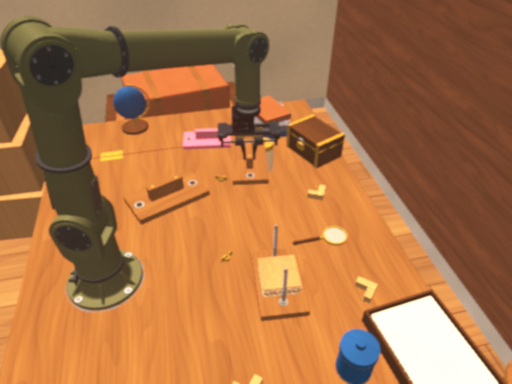

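The board is lifted squarely in the gripper at (250,178), with the rods clear at (276,228) and (285,270).

```bash
python3 mv.py .4959 .1999 .235 80.1  .505 0 .235 82  .5117 -.1397 .235 84.1
```

```text
[-0.6512  0.1444  0.      0.      0.     -0.0106]
[-0.458   0.0869  0.      0.      0.     -0.0117]
```

servo_tool([
  [[-0.1,0.02,0,0,0,-0.002,0],[-0.22,0.045,0,0,0,-0.004,0],[-0.34,0.075,0,0,0,-0.006,0],[-0.46,0.1,0,0,0,-0.008,0],[-0.57,0.125,0,0,0,-0.01,0],[-0.65,0.144,0,0,0,-0.011,0]],
])

```text
time_s: 6.15
tool_pos: [0.5024, -0.0043, 0.2302]
tool_rot: [-179.7, 0.1, 81.9]
force: [-0.2, 0.2, -3.1]
grip_width: 0.0216
grasp_force: 45.0
```

servo_tool([
  [[-0.1,0.02,0,0,0,-0.003,0],[-0.2,0.04,0,0,0,-0.006,0],[-0.3,0.057,0,0,0,-0.009,0],[-0.4,0.076,0,0,0,-0.012,0],[-0.44,0.083,0,0,0,-0.012,0],[-0.458,0.087,0,0,0,-0.012,0],[-0.458,0.087,0,0,0,-0.012,0],[-0.458,0.087,0,0,0,-0.012,0],[-0.458,0.087,0,0,0,-0.012,0]],
])

```text
time_s: 6.9
tool_pos: [0.5112, -0.1373, 0.2325]
tool_rot: [-179.9, -0.1, 84.5]
force: [-0.4, 0.5, -3.4]
grip_width: 0.0217
grasp_force: 45.0
```

```bash
python3 - <<'E'
from h import *
o=get_obs();print(o['tool_pos'],o['tool_rot'],o['force'],o['wrist_torque'])
a=cam('top');b=cam('side')
def cr(c,u,v,w,h,s):return cv2.resize(c['frame'][v:v+h,u:u+w],(int(w*s),int(h*s)),interpolation=cv2.INTER_CUBIC)
T=cr(a,290,160,100,50,7);S=cr(b,230,195,100,110,3.1)
S=cv2.copyMakeBorder(S,0,0,0,700-S.shape[1],cv2.BORDER_CONSTANT)[:250]
cv2.imwrite('pics/f.png',cv2.cvtColor(np.vstack([T[:350],S[:250]]),cv2.COLOR_RGB2BGR))
E
```

```text
[ 0.51119309 -0.1372614   0.2325214 ] [-1.79946660e+02 -6.27469561e-02  8.44694332e+01] [-0.43743452  0.51927487 -3.37521789] [ 0.00789351 -0.06791228  0.07149248]
```

View pics/f.png

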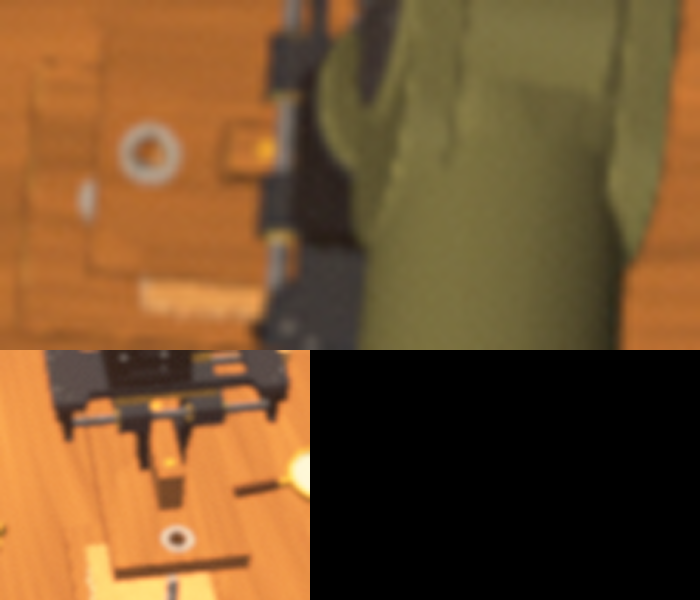

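The crops show hole A's ring at top (149,154), which is image (310.9,181.6). Hole B's ring is at side (177,188), which is image (286.8,255.3). I'll cast both onto the board's upper face and compare them with the rod tips seen from the same cameras.

```bash
python3 - <<'E'
from h import *
a=cam('top');b=cam('side')
z=.2275
hs=cv2.cvtColor(b['frame'],cv2.COLOR_RGB2HSV)
for c,u0,v0,nm in((a,311,182,'A top'),(b,287,255,'B side')):
    h=cv2.cvtColor(c['frame'],cv2.COLOR_RGB2HSV)
    m=((h[...,1]<95)&(h[...,2]>90)).astype(np.uint8);w=np.zeros_like(m);w[v0-8:v0+9,u0-8:u0+9]=m[v0-8:v0+9,u0-8:u0+9]
    y,x=np.nonzero(w);cx,cy=(x.min()+x.max())/2,(y.min()+y.max())/2
    print(nm,cx,cy,x.mean(),y.mean(),ray(c,cx,cy,z).round(4),ray(c,x.mean(),y.mean(),z).round(4))
print('hand top',ray(a,310.9,181.6,z).round(4),'hand side',ray(b,286.8,255.3,z).round(4))
print('tips side ',ray(b,275.5,226,.18).round(4),ray(b,285.3,269,.18).round(4))
R=Ro.from_euler('xyz',[180,0,84.47],degrees=True)
E
```

```text
A top 311.5 181.5 311.22857142857146 181.4857142857143 [ 0.5197 -0.0631  0.2275] [ 0.5198 -0.0622  0.2275]
B side 286.5 255.5 286.72093023255815 255.53488372093022 [ 0.5022 -0.22    0.2275] [ 0.5027 -0.2202  0.2275]
hand top [ 0.5194 -0.0612  0.2275] hand side [ 0.5031 -0.2195  0.2275]
tips side  [ 0.5153 -0.068   0.18  ] [ 0.5    -0.2247  0.18  ]
```

servo_tool([
  [[-0.004,0,0.03,0,0,0,0],[-0.004,0,0.06,0,0,0,0],[-0.004,0,0.085,0,0,0,0],[-0.004,0,0.085,0,0,0,0],[-0.004,0,0.085,0,0,0,0]],
])

```text
time_s: 7.52
tool_pos: [0.5104, -0.1408, 0.2065]
tool_rot: [-179.9, -0.0, 84.3]
force: [1.0, -0.6, -2.7]
grip_width: 0.0215
grasp_force: 45.0
```

servo_tool([
  [[0,0,0.004,0,0,0,0],[0,0,0.008,0,0,0,0],[0,0,0.012,0,0,0,0],[0,0,0.012,0,0,0,0]],
])

```text
time_s: 7.85
tool_pos: [0.5111, -0.141, 0.2039]
tool_rot: [180.0, 0.0, 84.3]
force: [0.5, -0.1, -3.5]
grip_width: 0.0221
grasp_force: 45.0
```

servo_tool([
  [[0,0,0.003,0,0,0,0],[0,0,0.006,0,0,0,0],[0,0,0.006,0,0,0,0]],
])

```text
time_s: 8.1
tool_pos: [0.511, -0.1409, 0.202]
tool_rot: [-180.0, 0.0, 84.3]
force: [-0.8, -0.3, -2.5]
grip_width: 0.0217
grasp_force: 45.0
```

servo_tool([
  [[0,0,0.003,0,0,0,0],[0,0,0.006,0,0,0,0],[0,0,0.006,0,0,0,0]],
])

```text
time_s: 8.35
tool_pos: [0.5109, -0.1409, 0.2001]
tool_rot: [-180.0, -0.0, 84.3]
force: [-0.4, 0.3, -2.7]
grip_width: 0.0214
grasp_force: 45.0
```

servo_tool([
  [[0,0,0.003,0,0,0,0],[0,0,0.006,0,0,0,0],[0,0,0.006,0,0,0,0]],
])

```text
time_s: 8.6
tool_pos: [0.511, -0.1409, 0.1984]
tool_rot: [-180.0, 0.0, 84.3]
force: [-0.6, -0.4, -2.8]
grip_width: 0.0219
grasp_force: 45.0
```

servo_tool([
  [[0,0,0.003,0,0,0,0],[0,0,0.006,0,0,0,0],[0,0,0.006,0,0,0,0]],
])

```text
time_s: 8.85
tool_pos: [0.511, -0.1405, 0.1968]
tool_rot: [-180.0, -0.0, 84.3]
force: [-1.7, 2.3, -1.4]
grip_width: 0.0216
grasp_force: 45.0
```

servo_tool([
  [[0.003,-0.002,0,0,0,0,0],[0.003,-0.002,0.003,0,0,0,0],[0.003,-0.002,0.006,0,0,0,0],[0.003,-0.002,0.006,0,0,0,0]],
])

```text
time_s: 9.18
tool_pos: [0.5104, -0.14, 0.1946]
tool_rot: [-180.0, 0.0, 84.3]
force: [0.4, -0.3, -2.8]
grip_width: 0.0218
grasp_force: 45.0
```

```bash
python3 -c "
from h import *
o=get_obs();print(o['tool_pos'],o['tool_rot'],o['force'],o['wrist_torque'])"
```

```text
[ 0.51041603 -0.13998919  0.19463722] [-1.79981031e+02  2.74701228e-03  8.42900505e+01] [ 0.37495511 -0.34090544 -2.8418384 ] [ 0.10232278 -0.06605894 -0.05909796]
```

Free again. Continuing down.

servo_tool([
  [[0,0,0.004,0,0,0,0],[0,0,0.008,0,0,0,0],[0,0,0.008,0,0,0,0]],
])

```text
time_s: 9.43
tool_pos: [0.5104, -0.1399, 0.1922]
tool_rot: [-180.0, -0.0, 84.3]
force: [-0.0, 1.1, -3.2]
grip_width: 0.0217
grasp_force: 45.0
```

servo_tool([
  [[0,0,0.004,0,0,0,0],[0,0,0.008,0,0,0,0],[0,0,0.008,0,0,0,0]],
])

```text
time_s: 9.68
tool_pos: [0.5104, -0.1398, 0.1898]
tool_rot: [-180.0, -0.0, 84.3]
force: [-0.5, 1.5, -3.8]
grip_width: 0.021
grasp_force: 45.0
```

servo_tool([
  [[0,0,0.004,0,0,0,0],[0,0,0.008,0,0,0,0],[0,0,0.008,0,0,0,0]],
])

```text
time_s: 9.93
tool_pos: [0.5104, -0.1398, 0.1875]
tool_rot: [-180.0, -0.0, 84.3]
force: [-1.0, 1.0, -2.5]
grip_width: 0.0217
grasp_force: 45.0
```

```bash
python3 -c "
from h import *
o=get_obs();print(o['tool_pos'],o['tool_rot'],o['force'],o['wrist_torque'])"
```

```text
[ 0.51042274 -0.13982913  0.1874595 ] [-1.79977361e+02 -9.96794643e-03  8.42943807e+01] [-1.02626818  1.01589813 -2.53373267] [ 0.30053455  0.14311174 -0.12320095]
```

servo_tool([
  [[0.0015,-0.001,0.005,0,0,0,0],[0.0015,-0.001,0.01,0,0,0,0],[0.0015,-0.001,0.015,0,0,0,0],[0.0015,-0.001,0.02,0,0,0,0],[0.0015,-0.001,0.025,0,0,0,0]],
])

```text
time_s: 10.35
tool_pos: [0.5104, -0.1397, 0.18]
tool_rot: [180.0, 0.0, 84.3]
force: [-1.0, 0.7, -3.0]
grip_width: 0.0215
grasp_force: 45.0
```

servo_tool([
  [[0,0,0.006,0,0,0,0],[0,0,0.012,0,0,0,0],[0,0,0.018,0,0,0,0],[0,0,0.024,0,0,0,0],[0,0,0.03,0,0,0,0],[0,0,0.03,0,0,0,0]],
])

```text
time_s: 10.85
tool_pos: [0.5101, -0.1396, 0.1708]
tool_rot: [-180.0, 0.0, 84.3]
force: [-0.9, 0.1, -2.8]
grip_width: 0.0216
grasp_force: 45.0
```

```bash
python3 -c "
from h import *
o=get_obs();print(o['tool_pos'],o['tool_rot'],o['force'],o['wrist_torque'])"
```

```text
[ 0.51012842 -0.13955419  0.17077972] [-1.79973964e+02  2.40289646e-03  8.42913951e+01] [-0.888158    0.10725018 -2.75711716] [ 0.01487778 -0.05121901 -0.03271462]
```

servo_tool([
  [[0,-0.001,0.008,0,0,0,0],[0,-0.001,0.016,0,0,0,0],[0,-0.001,0.024,0,0,0,0],[0,-0.001,0.032,0,0,0,0],[0,-0.001,0.04,0,0,0,0],[0,-0.001,0.048,0,0,0,0],[0,-0.001,0.056,0,0,0,0],[0,-0.001,0.064,0,0,0,0],[0,-0.001,0.064,0,0,0,0]],
])

```text
time_s: 11.6
tool_pos: [0.5096, -0.1394, 0.1514]
tool_rot: [-179.9, -0.0, 84.3]
force: [0.3, 0.6, -3.9]
grip_width: 0.0221
grasp_force: 45.0
```

servo_tool([
  [[0,0,0.008,0,0,0,0],[0,0,0.016,0,0,0,0],[0,0,0.024,0,0,0,0],[0,0,0.032,0,0,0,0],[0,0,0.04,0,0,0,0],[0,0,0.048,0,0,0,0],[0,0,0.056,0,0,0,0],[0,0,0.064,0,0,0,0],[0,0,0.072,0,0,0,0],[0,0,0.08,0,0,0,0],[0,0,0.08,0,0,0,0]],
])

```text
time_s: 12.52
tool_pos: [0.5097, -0.1394, 0.1275]
tool_rot: [-180.0, -0.0, 84.3]
force: [0.2, -0.4, -3.8]
grip_width: 0.0214
grasp_force: 45.0
```

```bash
python3 -c "
from h import *
o=get_obs();print(o['tool_pos'],o['tool_rot'],o['force'],o['wrist_torque'])"
```

```text
[ 0.50967259 -0.13940156  0.12746131] [-1.79951604e+02 -9.97544760e-03  8.42892540e+01] [ 0.15991146 -0.44715296 -3.75246706] [ 0.00175317 -0.04703578 -0.04591506]
```

servo_tool([
  [[0,0,0.008,0,0,0,0],[0,0,0.016,0,0,0,0],[0,0,0.024,0,0,0,0],[0,0,0.032,0,0,0,0],[0,0,0.04,0,0,0,0],[0,0,0.048,0,0,0,0],[0,0,0.056,0,0,0,0],[0,0,0.064,0,0,0,0],[0,0,0.072,0,0,0,0],[0,0,0.08,0,0,0,0],[0,0,0.085,0,0,0,0],[0,0,0.085,0,0,0,0]],
])

```text
time_s: 13.52
tool_pos: [0.5097, -0.1394, 0.1021]
tool_rot: [-180.0, -0.0, 84.3]
force: [-0.6, -0.5, -3.7]
grip_width: 0.0218
grasp_force: 45.0
```

servo_tool([
  [[0,0,0.0015,0,0,0,0],[0,0,0.003,0,0,0,0],[0,0,0.0045,0,0,0,0],[0,0,0.006,0,0,0,0],[0,0,0.0075,0,0,0,0],[0,0,0.009,0,0,0,0],[0,0,0.0105,0,0,0,0],[0,0,0.012,0,0,0,0],[0,0,0.0135,0,0,0,0],[0,0,0.015,0,0,0,0]],
])

```text
time_s: 14.35
tool_pos: [0.51, -0.1395, 0.098]
tool_rot: [180.0, 0.0, 84.3]
force: [0.2, -0.9, -2.9]
grip_width: 0.022
grasp_force: 45.0
```

servo_tool([
  [[0,0,0.0015,0,0,0,0],[0,0,0.003,0,0,0,0],[0,0,0.0045,0,0,0,0],[0,0,0.006,0,0,0,0],[0,0,0.0075,0,0,0,0],[0,0,0.009,0,0,0,0],[0,0,0.0105,0,0,0,0],[0,0,0.012,0,0,0,0],[0,0,0.0135,0,0,0,0],[0,0,0.015,0,0,0,0],[0,0,0.0165,0,0,0,0]],
])

```text
time_s: 15.27
tool_pos: [0.51, -0.1395, 0.093]
tool_rot: [-180.0, 0.0, 84.3]
force: [-0.4, 0.1, -3.5]
grip_width: 0.0216
grasp_force: 45.0
```

servo_tool([
  [[0,0,0.001,0,0,0,0],[0,0,0.002,0,0,0,0],[0,0,0.003,0,0,0,0],[0,0,0.004,0,0,0,0],[0,0,0.005,0,0,0,0],[0,0,0.006,0,0,0,0],[0,0,0.007,0,0,0,0],[0,0,0.008,0,0,0,0]],
])

```text
time_s: 15.93
tool_pos: [0.51, -0.1395, 0.0907]
tool_rot: [180.0, 0.0, 84.3]
force: [0.1, -0.6, -3.2]
grip_width: 0.0215
grasp_force: 45.0
```

servo_tool([
  [[0,0,0.001,0,0,0,0],[0,0,0.002,0,0,0,0],[0,0,0.003,0,0,0,0],[0,0,0.004,0,0,0,0],[0,0,0.005,0,0,0,0],[0,0,0.006,0,0,0,0],[0,0,0.007,0,0,0,0],[0,0,0.008,0,0,0,0]],
])

```text
time_s: 16.6
tool_pos: [0.5101, -0.1395, 0.0896]
tool_rot: [180.0, 0.0, 84.3]
force: [-3.5, 1.1, 7.5]
grip_width: 0.0218
grasp_force: 45.0
```

servo_tool([
  [[0,0,0.001,0,0,0,0],[0,0,0.002,0,0,0,0],[0,0,0.003,0,0,0,0],[0,0,0.004,0,0,0,0],[0,0,0.005,0,0,0,0],[0,0,0.006,0,0,0,0],[0,0,0.007,0,0,0,0],[0,0,0.008,0,0,0,0]],
])

```text
time_s: 17.27
tool_pos: [0.5101, -0.1395, 0.0875]
tool_rot: [180.0, 0.0, 84.3]
force: [-5.6, 1.0, 9.6]
grip_width: 0.0218
grasp_force: 45.0
```

servo_tool([
  [[0,-0.001,0.001,0,0,0,0],[0,-0.001,0.002,0,0,0,0],[0,-0.001,0.003,0,0,0,0],[0,-0.001,0.004,0,0,0,0],[0,-0.001,0.005,0,0,0,0],[0,-0.001,0.006,0,0,0,0],[0,-0.001,0.007,0,0,0,0],[0,-0.001,0.008,0,0,0,0]],
])

```text
time_s: 17.93
tool_pos: [0.5101, -0.1395, 0.0853]
tool_rot: [180.0, 0.0, 84.3]
force: [-5.4, 1.3, 10.3]
grip_width: 0.022
grasp_force: 45.0
```

```bash
python3 -c "
from h import *
o=get_obs();print(o['tool_pos'],o['tool_rot'],o['force'],o['wrist_torque'])"
```

```text
[ 0.51013393 -0.1395413   0.08526594] [1.79960983e+02 4.93697134e-02 8.42871761e+01] [-5.41580312  1.32666786 10.33580344] [ 0.29562109  1.04019208 -0.00987907]
```

servo_tool([
  [[0,-0.001,0.001,0,0,0,0],[0,-0.001,0.002,0,0,0,0],[0,-0.001,0.003,0,0,0,0],[0,-0.001,0.004,0,0,0,0],[0,-0.001,0.005,0,0,0,0],[0,-0.001,0.006,0,0,0,0],[0,-0.001,0.007,0,0,0,0],[0,-0.001,0.008,0,0,0,0]],
])

```text
time_s: 18.6
tool_pos: [0.5101, -0.1395, 0.083]
tool_rot: [179.9, 0.1, 84.3]
force: [-2.9, 1.6, 9.8]
grip_width: 0.0219
grasp_force: 45.0
```

servo_tool([
  [[0,0,0.0005,0,0,0,0],[0,0,0.001,0,0,0,0],[0,0,0.0015,0,0,0,0],[0,0,0.002,0,0,0,0],[0,0,0.0025,0,0,0,0],[0,0,0.003,0,0,0,0],[0,0,0.0035,0,0,0,0],[0,0,0.004,0,0,0,0]],
])

```text
time_s: 19.27
tool_pos: [0.5101, -0.1395, 0.0814]
tool_rot: [179.9, 0.0, 84.3]
force: [-3.4, 0.5, 7.1]
grip_width: 0.0218
grasp_force: 45.0
```

servo_tool([
  [[0,0,0.0005,0,0,0,0],[0,0,0.001,0,0,0,0],[0,0,0.0015,0,0,0,0],[0,0,0.002,0,0,0,0],[0,0,0.0025,0,0,0,0],[0,0,0.003,0,0,0,0]],
])

```text
time_s: 19.77
tool_pos: [0.51, -0.1395, 0.0804]
tool_rot: [179.9, 0.0, 84.3]
force: [-2.8, 0.5, 7.0]
grip_width: 0.0217
grasp_force: 45.0
```

servo_tool([
  [[0,0,0.0005,0,0,0,0],[0,0,0.001,0,0,0,0],[0,0,0.0015,0,0,0,0]],
])

```text
time_s: 20.02
tool_pos: [0.5101, -0.1395, 0.0801]
tool_rot: [179.9, 0.0, 84.3]
force: [-3.4, 1.0, 8.4]
grip_width: 0.0214
grasp_force: 45.0
```

servo_tool([
  [[0,0,0.0005,0,0,0,0],[0,0,0.001,0,0,0,0]],
])

```text
time_s: 20.18
tool_pos: [0.5101, -0.1395, 0.0801]
tool_rot: [179.9, 0.1, 84.3]
force: [-3.6, 1.9, 12.2]
grip_width: 0.0219
grasp_force: 45.0
```

servo_tool([
  [[0,0,0.0005,0,0,0,0],[0,0,0.001,0,0,0,0]],
])

```text
time_s: 20.35
tool_pos: [0.5101, -0.1395, 0.0801]
tool_rot: [179.9, 0.1, 84.3]
force: [-4.9, 1.4, 14.3]
grip_width: 0.0214
grasp_force: 45.0
```

The pack is solid: the TCP has stopped at 0.0801 while the force keeps rising, to about 18 N on the press. I'll unload and let go.

servo_tool([
  [[0,0,-0.001,0,0,0,0],[0,0,-0.002,0,0,0,0],[0,0,-0.003,0,0,0,0],[0,0,-0.003,0,0,0,0]],
])

```text
time_s: 20.68
tool_pos: [0.5101, -0.1395, 0.0801]
tool_rot: [179.9, 0.0, 84.3]
force: [-1.5, 1.3, 5.6]
grip_width: 0.0215
grasp_force: 45.0
```

servo_tool([
  [[0,0,-0.001,0,0,0,0],[0,0,-0.002,0,0,0,0],[0,0,-0.002,0,0,0,0]],
])

```text
time_s: 20.93
tool_pos: [0.51, -0.1395, 0.0801]
tool_rot: [179.9, 0.0, 84.3]
force: [-1.5, 0.5, 5.6]
grip_width: 0.0215
grasp_force: 45.0
```

servo_tool([
  [[0,0,0,0,0,0,0.3],[0,0,0,0,0,0,0.4],[0,0,0,0,0,0,0.5],[0,0,0,0,0,0,0.6],[0,0,0,0,0,0,0.7],[0,0,0,0,0,0,0.7],[0,0,0,0,0,0,0.7],[0,0,0,0,0,0,0.7]],
])

```text
time_s: 21.6
tool_pos: [0.5094, -0.1394, 0.0794]
tool_rot: [180.0, 0.0, 84.3]
force: [-0.3, 0.9, -0.3]
grip_width: 0.0594
grasp_force: 0.0
```

servo_tool([
  [[0,0,-0.05,0,0,0,0.7],[0,0,-0.12,0,0,0,0.7],[0,0,-0.22,0,0,0,0.7],[0,0,-0.33,0,0,0,0.7],[0,0,-0.45,0,0,0,0.7],[0,0,-0.55,0,0,0,0.7],[0,0,-0.6,0,0,0,0.7],[0,0,-0.6,0,0,0,0.7]],
])

```text
time_s: 22.27
tool_pos: [0.5116, -0.1398, 0.264]
tool_rot: [179.6, 0.1, 84.3]
force: [-0.1, 1.7, 0.9]
grip_width: 0.061
grasp_force: 0.0
```

```bash
python3 - <<'E'
from h import *
print(get_obs()['tool_pos'])
a=cam('top');b=cam('side')
T=cv2.resize(a['frame'][155:225,285:385],(500,350),interpolation=cv2.INTER_CUBIC)
S=cv2.resize(b['frame'][205:325,235:335],(300,350),interpolation=cv2.INTER_CUBIC)
cv2.imwrite('pics/g.png',cv2.cvtColor(np.hstack([T,S]),cv2.COLOR_RGB2BGR))
P=cloud(b).reshape(-1,3);d=P-[.511,-.141,0];m=(abs(d[:,0])<.05)&(abs(d[:,1])<.1)&(P[:,2]>.065)&(P[:,2]<.09)
Q=P[m];print(len(Q),np.median(Q[:,2]),np.linalg.lstsq(np.c_[Q[:,:2],np.ones(len(Q))],Q[:,2],rcond=None)[0])
E
```

```text
[ 0.51163494 -0.13978037  0.26397018]
1481 0.07571197281634978 [-0.00198705 -0.0007765   0.07680434]
```

View pics/g.png

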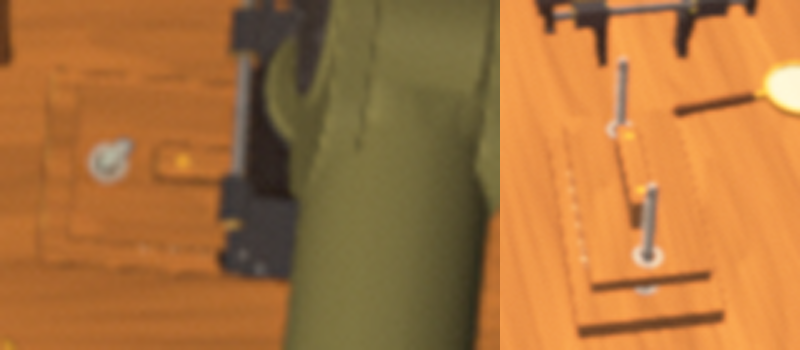

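The board lies level on the pack (slope under 0.002 rad), with both rods through the rings at side crop (618,130) and (648,256), and the gripper is clear above. Its underside is at about 57.5 mm against the pack's original 67.3 mm, so I'm handing in.

```bash
python3 -c "
from cell import env
print(env.sign_off())"
```

```text
the job is handed in; nothing more can be done
None
```

I handed the job in with the smaller oak board released level on both rods; the pack is pressed down about 9.7 mm until it stopped giving, the highest press force I read was about 18 N, and I touched nothing else (the sign-off gave no verdict).

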